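Stack a tin on the serving carousel and index it three clicks

TASK

Put the loose fish tin squarely on top of the tin that already stands in the carousel's bay, edges in line, and let go of it. Then take the carousel's black T-bar knob, turn the carousel steadily clockwise (seen from above) to the third click, not past it, with the tins still stacked squarely, and finish still gripping the knob and holding it there. Leave the steel bowl and the steel cup where they are.

Things in the scene. Friction and masses are not known exactly. Their poses are not given: they have to be found in the camera images.
- tin_top: the loose fish tin, straw-coloured with a dark blue top, a flat rounded oblong 63 x 105 x 25 mm over its top rim (60 x 101 at the top of its wall, tapering to 53 x 93 at the bottom), 0.15 kg, at the start flat on the worktop. Origin at the centre of its underside; x is the short way (63 mm), y the long way, z up. Grip it across the short way.
- tin_low: the same kind of tin, standing at the start in the carousel's bay. Origin at the centre of its underside; axes as for tin_top. The bay's fences leave it about 2 mm of play, and are 6 mm high.
- bay (a point): centre of the tin bay on the carousel's top face, 92 mm from the axis; turns with the top. The tin in the bay lies with its long way across the radius (tangentially); low steel fences stand round it, 6 mm high.
- carousel: fixed serving carousel: a grey foot of 170 mm diameter carrying a white round top of 270 mm diameter, whose face is 44 mm above the worktop. Origin on the axis at the worktop; z up. Its position and yaw vary.
- index (a joint): angle of the carousel's top and knob in rad, 0 at the home click (the start), growing as it turns clockwise seen from above. A spring plunger clicks it into stops 0.40 rad apart: first click 0.40, second 0.80, third 1.20, fourth 1.60, fifth 2.00; end of travel 2.2. It takes about 0.12 N m to leave a stop, and it is drawn into the next once halfway. The tins ride on it by friction alone: jerks (a click in well under half a second) make the stack slide.
- knob_grip (a point): the place to grip the knob: on the carousel's vertical axis, 126 mm above the worktop, 16 mm below the knob's top. The steel spindle under the knob is 22 mm thick.
- index_knob: black T-bar knob on the spindle, fixed to the turning top: a bar 44 mm long (its x axis), 16 mm thick (its y axis) and 34 mm high with a white stripe on one end of its top. Origin on the axis at its underside, 108 mm above the worktop; z up. Pinch it from above across the 16 mm.
- small_bowl: loose steel bowl, 134 mm across, 60 mm high; to be left alone. Origin at the centre of its underside.
- steel_cup: loose steel measuring cup with a tab handle, 135 x 124 x 53 mm; to be left alone. Origin under its centre.

How it is judged:
By the outcome, as a careful person would: the job done as asked, in the order asked, and still so for the second after the job is handed in, while the arm keeps its last pose, push and grip.
It also fails if it takes over 45 s, if anything falls off the work surface, if the arm or the gripper's body presses on something with over 40 N, if the wrist force passes 120 N, or if a joint passes its speed limit or range.

ROBOT

A 6-joint arm with a two-finger parallel gripper is mounted at the origin on a cart in front of the work surface, level with it; the furniture and walls round the work are solid. World frame = base frame: x ahead of the robot, y to its left, z up, the work surface at z = 0. Lengths are in m, angles in rad, forces in N, time in s.
With the tool pointing down it reaches from about 0.35 to 0.725 m from the base axis. Payload 6 kg.
Tool frame: the origin (TCP) lies on the centre line of the jaws, within the pads' length; the fingertips stand 11 mm ahead of it and the grasp point (between the pads) lies 8 mm behind it; z points along the fingers, y is the line along which they close (so a half turn about z gives the same grasp; the last joint's range is limited). The gripper opens to 85 mm and grips with 20 to 120 N. Pads are 22 mm wide; open, the fingers measure 114 mm over their backs; the gripper's body (76 mm by 85 mm) begins 54 mm behind the grasp point. The pads swing forward as they close: fully open they stand 13 mm farther back than shut.
Start: joints at [-1.009, 0.04, 0.085, 0, -1.615, -0.334], TCP at [0.136, -0.584, 0.242] pointing down, gripper open.
Joint ranges: [-2.56, 2.56], [-1.29, 2.01], [-1.08, 1.49], [-3.29, 1.98], [-2.81, -0.18], [-2.99, 2.99]. Speed limits (rad/s): [2.57, 2.57, 3.01, 3.14, 3.14, 3.14].

INTERFACE

Orientations are given as a 3x3 rotation matrix whose columns are the frame's x, y, z axes.
In Python, from cell import read_state, vision, r gives the robot as it stands.
- The arm moves only by the shell command python3 -m handwheel 'ROWS' [FORCE]. ROWS is JSON, a list of rows, each a list of 5 numbers: the shift along the tool's x, y, z in cm, then the turn about the tool's z in units of 10 degrees (1.0 is 10 degrees), then the closure in counts, from 0 (fully open) to 255 (shut). A call has 1 to 8 rows; each row shifts and turns the commanded pose from where the row before left it, along the tool's axes as they then stand; what a row does not reach is not made up. A row lasts 1/8 s, in which the tool goes at most 62.5 mm and 10.7 degrees, less where a joint would pass 70% of its speed; a pose out of reach is approached as far as the arm can. A call with a gripper value outside its range is refused whole. The fingers move at their own pace and stop on an object; FORCE is the grip in N (left out, the last holds). Time passes only in rows, so rows that do not move let the fingers close. It gives the time, the measured TCP pose, the force, the opening and the grip force at its end, in the units of the state.
- read_state(): the state, without advancing time (a new reading comes with each control period).
- vision.snapshot(name): name is "scene" or "side" or "wrist"; returns a dict with "frame" (384x512x3 uint8, red, green, blue), "z_map" (384x512 float32, m along the optical axis (not along the pixel's ray), 0 where there is no reading), "mtx" (3x3 intrinsics, pixels), "dist" ([k1, k2, p1, p2, k3] as OpenCV has them; the pictures are not rectified), "cam_to_world" (4x4, takes a point from camera to world coordinates). Camera axes: x right, y down, z forward; pixel columns grow to the right and rows downward; lengths in m; the calibration is good to about 2 mm. A picture is of the moment at which its call begins.
- r.finish_job(): hands the job in; it is judged then, once.
The state is a dict: "time": time; "joint_positions": joint angles; "joint_vel": joint speeds; "joint_efforts": joint torques, N m; "position": TCP position; "tcp_rot": TCP orientation; "contact_force": force on the tool from outside, world axes, zero at the start; "ft_torque": the same for the moment, N m; "grip_width": finger opening in m; "grasp_force": force on a finger pad.
Only numpy, scipy, OpenCV 4.12 (cv2) and the standard library are available. Lean on these libraries where they do the work, as an engineer would, in place of code of your own. Each camera call takes 0.05 s, during which the arm holds its last target. There are 200 camera calls.

## Working session

There is one attempt and no reset: what is moved stays moved. The work goes in short steps, Python scripts to look and compute and a shell command to move; the robot and the scene stay as the last step left them, time stands still between calls to the robot, and variables do not carry over. Pictures are saved under pics/ and viewed, at most 10 in all, crops included, and the job is handed in when it is done.

```bash
ls; mkdir -p pics
cat > h.py <<'E'
import numpy as np, cv2
from cell import read_state, vision, r
def snap(n, f=None):
    s=vision.snapshot(n); np.savez(''+n+'.npz',**{k:np.array(v) for k,v in s.items()})
    if f: cv2.imwrite('pics/'+f, s['frame'][:,:,::-1])
    return s
def world(s,z_min=-1):
    H,W=s['z_map'].shape; u,v=np.meshgrid(np.arange(W),np.arange(H))
    p=cv2.undistortPoints(np.stack([u,v],-1).reshape(-1,1,2).astype(float),np.array(s['mtx']),np.array(s['dist'])).reshape(H,W,2)
    z=s['z_map']; c=np.stack([p[...,0]*z,p[...,1]*z,z],-1); T=np.array(s['cam_to_world'])
    w=c@T[:3,:3].T+T[:3,3]; w[z==0]=np.nan; return w
E
python3 - <<'E'
from h import *
a=snap('scene'); b=snap('side')
cv2.imwrite('pics/a.png',np.vstack([a['frame'],b['frame']])[:,:,::-1][::1][:,:])
im=np.hstack([cv2.resize(a['frame'],(400,300)),cv2.resize(b['frame'],(400,300))])
cv2.imwrite('pics/a.png',a['frame'][:,:,::-1]); cv2.imwrite('pics/b.png',b['frame'][:,:,::-1])
print(read_state())
for s in(a,b): print(np.array(s['cam_to_world']).round(2).tolist())
E
```

```text
pics
{'time': 0.1, 'joint_positions': array([-1.00930982e+00,  4.07716774e-02,  8.39066895e-02, -3.86559815e-04,
       -1.61548191e+00, -3.33667765e-01]), 'joint_vel': array([ 5.24839073e-04, -2.18423616e-03,  4.00346962e-03, -3.42612675e-05,
        7.03013443e-04, -7.12375257e-04]), 'joint_efforts': array([-6.13283468e-03, -3.69343936e+01,  3.48284090e+01,  6.95178419e+00,
       -4.53361994e-03, -3.40845752e-06]), 'position': array([ 0.13550001, -0.58422228,  0.24136947]), 'tcp_rot': array([[-9.74157488e-01, -2.25869297e-01, -4.98712952e-04],
       [-2.25869803e-01,  9.74156316e-01,  1.51812239e-03],
       [ 1.42927133e-04,  1.59153449e-03, -9.99998723e-01]]), 'contact_force': array([-0.13845199, -0.00090894,  0.14708613]), 'ft_torque': array([ 0.00075499,  0.00625171, -0.02968305]), 'grasp_force': 0.0, 'grip_width': 0.0857893619766554}
[[-0.71, -0.47, 0.52, -0.03], [-0.7, 0.48, -0.53, 0.68], [-0.01, -0.74, -0.67, 0.75], [0.0, 0.0, 0.0, 1.0]]
[[-0.72, -0.59, 0.36, -0.0], [-0.69, 0.61, -0.39, 0.67], [0.01, -0.53, -0.85, 1.21], [0.0, 0.0, 0.0, 1.0]]
```

View pics/a.png

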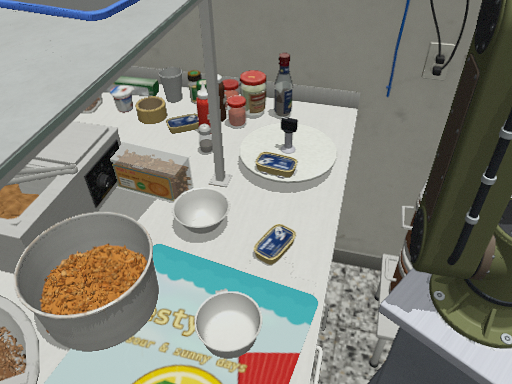

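View pics/b.png

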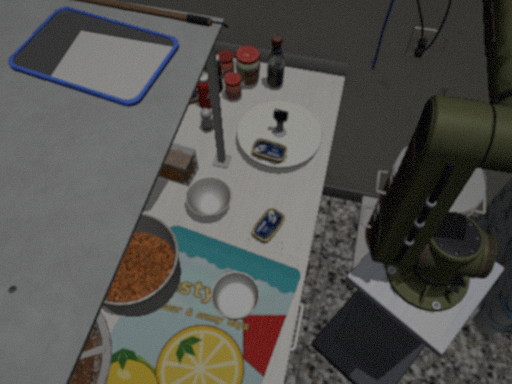

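The scene picture shows the loose tin at (274,243), the bay tin at (276,163), the knob at (289,126), a post at (215,100) and a shelf above on the left. The side view shows the same.

Run:
```python
from h import *
np.set_printoptions(precision=3,suppress=True)
for n in('scene','side'):
    s=np.load(n+'.npz'); w=world(s); f=s['frame'].astype(int)
    for nm,(u,v) in {'scene':dict(tin=(274,243),low=(276,163),knob=(289,122),turn=(315,160),post=(213,110),postb=(218,178),shelf=(110,60),shelf2=(185,14),bowl=(201,205),cup=(228,320),wall=(400,130)),'side':dict(tin=(268,225),low=(268,150),knob=(280,112),post=(220,110),shelf=(150,120),shelf2=(210,40),bowl=(208,198),wall=(400,50))}[n].items(): print(n,nm,w[v,u])
    x,y,z=w[...,0],w[...,1],w[...,2]
    t=w[160,315] if n=='scene' else None
    def rect(m,lab):
        m=m.astype(np.uint8); k,l,st,c=cv2.connectedComponentsWithStats(m)
        for i in range(1,k):
            if st[i,4]>60:
                p=w[l==i]; q=cv2.minAreaRect((p[:,:2]*1000).astype(np.float32)); print(lab,n,st[i].tolist(),p.mean(0),q)
    c0=w[243,274] if n=='scene' else w[225,268]; c1=w[163,276] if n=='scene' else w[150,268]
    rect((abs(z-.0245)<.006)&(np.hypot(x-c0[0],y-c0[1])<.08),'top')
    rect((z>.061)&(z<.08)&(np.hypot(x-c1[0],y-c1[1])<.08),'low')
    k=w[122,289] if n=='scene' else w[112,280]
    rect((z>.135)&(z<.15)&(np.hypot(x-k[0],y-k[1])<.05),'knob')
    m=(abs(z-.044)<.006)&(np.hypot(x-k[0],y-k[1])<.2)
    rect(m,'disc')
```

```text
scene tin [0.401 0.208 0.023]
scene low [0.558 0.034 0.065]
scene knob [ 0.59  -0.049  0.136]
scene turn [ 0.509 -0.067  0.045]
scene post [0.664 0.139 0.224]
scene postb [0.669 0.14  0.014]
scene shelf [0.462 0.451 0.518]
scene shelf2 [0.601 0.231 0.484]
scene bowl [0.616 0.241 0.02 ]
scene cup [0.339 0.404 0.006]
scene wall [ 0.488 -0.508 -0.062]
top scene [253, 224, 43, 37, 964] [0.404 0.205 0.022] ((403.7080383300781, 204.12313842773438), (63.3481559753418, 106.62989044189453), 7.233840465545654)
low scene [255, 152, 42, 22, 650] [0.56  0.033 0.066] ((561.19873046875, 31.676082611083984), (104.314208984375, 66.98072814941406), 22.121206283569336)
knob scene [280, 117, 17, 7, 84] [ 0.594 -0.05   0.14 ] ((595.1182250976562, -50.6757698059082), (44.174346923828125, 16.389074325561523), 23.513334274291992)
disc scene [239, 123, 98, 60, 3529] [ 0.586 -0.051  0.044] ((593.6088256835938, -49.90180969238281), (268.33746337890625, 265.4075012207031), 38.15401840209961)
side tin [0.399 0.202 0.025]
side low [0.561 0.03  0.065]
side knob [ 0.591 -0.052  0.145]
side post [0.661 0.12  0.24 ]
side shelf [0.547 0.39  0.519]
side shelf2 [0.629 0.156 0.518]
side bowl [0.599 0.251 0.003]
side wall [ 0.485 -0.519  0.149]
top side [252, 208, 34, 34, 645] [0.401 0.199 0.023] ((400.1771240234375, 198.961181640625), (62.956443786621094, 108.01404571533203), 7.694985389709473)
low side [252, 139, 36, 23, 565] [0.558 0.027 0.066] ((558.5402221679688, 26.17667007446289), (106.43052673339844, 69.209716796875), 20.507251739501953)
knob side [274, 108, 15, 9, 82] [ 0.592 -0.057  0.141] ((592.1771240234375, -58.674560546875), (42.320068359375, 19.420856475830078), 25.532352447509766)
disc side [238, 100, 85, 69, 3506] [ 0.589 -0.062  0.045] ((592.541748046875, -58.06550598144531), (267.26055908203125, 272.8806457519531), 32.3983268737793)
```

```bash
python3 -m handwheel '[[-4.3,3.9,0,0,0],[-4.3,3.9,0,0,0],[-4.3,3.9,0,0,0],[-4.3,3.9,0,0,0],[-4.3,3.9,0,0,0],[-4.3,3.9,0,0,0],[-4.3,3.9,0,0,0],[-4.3,3.9,0,0,0]]'; python3 -m handwheel '[[-1.1,4.8,0,-1.05,0],[-2.0,4.5,0,-1.05,0],[-2.7,4.1,0,-1.05,0],[-3.4,3.5,0,-1.05,0],[-4.0,2.8,0,-1.05,0],[-4.5,2.0,0,-1.05,0],[-4.7,1.2,0,-1.05,0],[-4.9,0.3,0,-1.05,0]]'
```

```text
time: 1.1
position: [0.4008, -0.201, 0.2422]
tcp_rot: [[-0.974, -0.226, 0.0], [-0.226, 0.974, 0.0], [-0.0, 0.0, -1.0]]
contact_force: [0.8, -0.1, -0.0]
grip_width: 0.0854
grasp_force: 0.0
time: 2.1
position: [0.399, 0.1908, 0.2422]
tcp_rot: [[0.129, -0.992, -0.0], [-0.992, -0.129, 0.0], [-0.0, -0.0, -1.0]]
contact_force: [1.5, -0.9, 0.8]
grip_width: 0.0856
grasp_force: 0.0
```

Run:
```python
from h import *
np.set_printoptions(precision=3,suppress=True)
st=read_state(); print(st['joint_positions'],st['contact_force'])
s=np.load('side.npz'); w=world(s)
m=(w[...,2]>.45)&(w[...,2]<.56)&(np.arange(512)[None]<235); p=w[m]; 
for y in np.arange(.05,.6,.05):
    q=p[abs(p[:,1]-y)<.01]
    if len(q): print(y.round(2),q[:,0].min(),q[:,2].mean())
s=snap('wrist','w1.png'); w=world(s)
z=w[...,2]; m=((z>.017)&(z<.03)).astype(np.uint8); k,l,stt,c=cv2.connectedComponentsWithStats(m)
for i in range(1,k):
    if stt[i,4]>800:
        q=w[l==i]; print(stt[i],q.mean(0),cv2.minAreaRect((q[:,:2]*1000).astype(np.float32)))
```

```text
[ 0.906 -0.391 -0.292 -0.    -1.669 -0.777] [ 1.45  -0.864  0.765]
0.1 0.6261061092283167 0.5195377767201365
0.15 0.6188016476977232 0.5237848176751234
0.2 0.5923938315974747 0.5209581780055814
0.25 0.5616215676498496 0.5229237363010392
0.3 0.5321025642093902 0.5236674879387518
0.35 0.5039464488501195 0.5233367640837944
0.4 0.4740016666377592 0.5225720336705801
0.45 0.4459046384666589 0.5207378863373685
0.5 0.4158325671206511 0.5187015366410427
0.55 0.38804253595766586 0.518260345015717
[ 227  123   57   91 4755] [0.402 0.2   0.022] ((402.08642578125, 201.70162963867188), (62.436073303222656, 104.41812896728516), 8.750086784362793)
[  53  164   89   85 1623] [0.597 0.283 0.024] ((584.2109985351562, 272.5984802246094), (90.22911834716797, 104.37348937988281), 42.5289421081543)
```

View pics/w1.png

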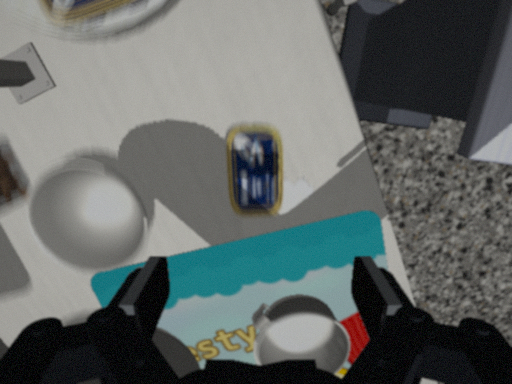

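The wrist view shows the loose tin at (255,170), clear of everything; the measured outline is 62x104 mm at (0.402, 0.2015). I'll descend and grip.

```bash
python3 -m handwheel '[[-1.0,-0.4,3,-0.1,0],[0,0,5.5,0,0],[0,0,5.5,0,0],[0,0,4.5,0,0],[0,0,2.5,0,0],[0,0,1.2,0,0],[0,0,0.5,0,0],[0,0,0,0,0]]' 40; python3 -m handwheel '[[0,0,0,0,60],[0,0,0,0,100],[0,0,0,0,160],[0,0,0,0,255],[0,0,0,0,255],[0,0,0,0,255]]' 40
```

```text
time: 3.15
position: [0.4026, 0.1999, 0.016]
tcp_rot: [[0.14, -0.99, 0.001], [-0.99, -0.14, 0.001], [-0.001, -0.001, -1.0]]
contact_force: [-0.2, 0.4, 0.9]
grip_width: 0.0851
grasp_force: 0.0
time: 3.9
position: [0.4029, 0.2001, 0.0167]
tcp_rot: [[0.14, -0.99, 0.002], [-0.99, -0.14, 0.001], [-0.001, -0.002, -1.0]]
contact_force: [-1.2, -0.2, 5.2]
grip_width: 0.059
grasp_force: 42.9
```

```bash
python3 -m handwheel '[[0,0,-1,0,255],[0,0,-3,0,255],[0,0,-5,0,255],[0,0,-5,0,255],[0,0,-5,0,255],[0,0,-3,0,255]]'; python3 -m handwheel '[[2.4,-1.6,0,0.95,255],[2.1,-2.0,0,0.95,255],[1.7,-2.3,0,0.95,255],[1.3,-2.6,0,0.95,255],[0.9,-2.8,0,0.95,255],[0.4,-2.9,0,0.95,255],[-0.1,-2.9,0,0.95,255],[-0.5,-2.8,0,0.95,255]]'; python3 -m handwheel '[[0,0,0,0,255],[0,0,0,0,255]]'
python3 - <<'E'
from h import *
np.set_printoptions(precision=4,suppress=True)
s=snap('wrist','w2.png'); w=world(s); z=w[...,2]
def rect(lo,hi):
    m=((z>lo)&(z<hi)).astype(np.uint8); k,l,stt,c=cv2.connectedComponentsWithStats(m)
    for i in range(1,k):
        if stt[i,4]>300:
            q=w[l==i]; print(stt[i],q.mean(0),cv2.minAreaRect((q[:,:2]*1000).astype(np.float32)))
print('low');rect(.061,.08);print('knob');rect(.137,.15);print('held');rect(.2,.28)
E
```

```text
time: 4.65
position: [0.4024, 0.1997, 0.2384]
tcp_rot: [[0.14, -0.99, 0.002], [-0.99, -0.14, 0.002], [-0.002, -0.002, -1.0]]
contact_force: [0.5, -0.8, -1.9]
grip_width: 0.0582
grasp_force: 43.8
time: 5.65
position: [0.5588, 0.0277, 0.2351]
tcp_rot: [[-0.929, -0.37, -0.001], [-0.37, 0.929, 0.0], [0.001, 0.0, -1.0]]
contact_force: [0.1, -0.0, -1.9]
grip_width: 0.0586
grasp_force: 43.8
time: 5.9
position: [0.5581, 0.0287, 0.2351]
tcp_rot: [[-0.926, -0.377, -0.001], [-0.377, 0.926, 0.0], [0.001, 0.0, -1.0]]
contact_force: [0.5, -0.7, -1.5]
grip_width: 0.0587
grasp_force: 43.8
low
[ 226  123   67   41 2438] [0.5302 0.0174 0.0661] ((529.6740112304688, 17.15086555480957), (38.322208404541016, 62.65139389038086), 22.503009796142578)
[  0 301  49  47 818] [ 0.8173 -0.1566  0.0706] ((823.755859375, -157.4178009033203), (74.06861114501953, 27.47704315185547), 57.881752014160156)
knob
[ 125  176   29   54 1071] [ 0.5927 -0.0543  0.1409] ((594.1962280273438, -54.865875244140625), (42.75312042236328, 15.9102783203125), 25.106285095214844)
held
[   77   163   367   202 32391] [0.5511 0.0267 0.245 ] ((556.6089477539062, 29.957801818847656), (102.82589721679688, 102.8559341430664), 65.98839569091797)
```

View pics/w2.png

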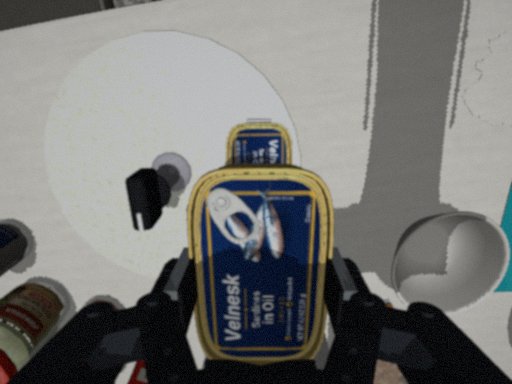

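The view shows the held tin (260,265) between the pads, with the low tin's end visible behind it at (258,143) and the knob at (145,198). Next, the held tin's centre and yaw in the hand.

Run:
```python
from h import *
np.set_printoptions(precision=4,suppress=True)
s=np.load('wrist.npz'); w=world(s); z=w[...,2]; f=s['frame'].astype(int)
print(z[200:350:30,260])
st=read_state();
m=((z>.232)&(z<.252)&(f.max(2)>60)).astype(np.uint8); m=cv2.morphologyEx(m,cv2.MORPH_OPEN,np.ones((5,5),np.uint8))
k,l,stt,c=cv2.connectedComponentsWithStats(m); i=l[265,300]; print(stt[i])
q=w[l==i][:,:2]; print(cv2.minAreaRect((q*1000).astype(np.float32)))
# long side edges rows
R=st['tcp_rot'][:2,:2]; 
d=(w[...,:2]-st['position'][:2])@R
ok=l==i
for v in range(185,350,15):
    u=np.where(ok[v])[0]; print(v,u.min(),u.max(),d[v,u.min()],d[v,u.max()])
for u in range(220,310,20):
    v=np.where(ok[:,u])[0]; print(u,v.min(),v.max(),d[v.min(),u],d[v.max(),u])
```

```text
[0.2388 0.24   0.241  0.2412 0.2402]
[     0      0    512    384 182328]
((580.9307861328125, -10.93048095703125), (903.8357543945312, 687.2078857421875), 36.89493942260742)
185 0 511 [-0.0303 -0.3193] [-0.0307  0.3079]
200 0 511 [-0.0507 -0.3264] [-0.05    0.3125]
215 0 511 [-0.0702 -0.33  ] [-0.0699  0.3172]
230 0 511 [-0.0755 -0.3058] [-0.0917  0.3244]
245 0 511 [-0.0855 -0.2942] [-0.1127  0.3291]
260 0 511 [-0.0984 -0.2894] [-0.1351  0.3351]
275 0 511 [-0.1195 -0.2972] [-0.1587  0.3418]
290 0 511 [-0.184  -0.3629] [-0.1833  0.349 ]
305 0 511 [-0.1527 -0.2987] [-0.2103  0.3581]
320 0 511 [-0.1555 -0.2829] [-0.2377  0.3665]
335 0 511 [-0.162  -0.2732] [-0.265   0.3739]
220 0 383 [ 0.1656 -0.0394] [ 0.0116 -0.0098]
240 0 383 [ 0.1655 -0.0191] [ 0.0111 -0.0046]
260 0 383 [0.1654 0.0011] [0.0111 0.0005]
280 0 383 [0.1656 0.0214] [0.0119 0.0057]
300 0 383 [0.1657 0.0418] [0.012  0.0108]
```

Run:
```python
from h import *
np.set_printoptions(precision=4,suppress=True)
s=np.load('wrist.npz'); w=world(s); z=w[...,2]; f=s['frame'].astype(int)
st=read_state(); R=st['tcp_rot'][:2,:2]; d=(w[...,:2]-st['position'][:2])@R
yel=(f[...,0]-f[...,2]>20)
ok=(z>.23)&(z<.255)&(abs(d[...,1])<.04)
for v in range(195,360,15):
    u=np.where(ok[v]&yel[v])[0]; print(v,u.min(),u.max(),d[v,u.min()],d[v,u.max()])
for u in range(220,310,20):
    v=np.where(ok[:,u]&yel[:,u])[0]; print(u,v.min(),v.max(),d[v.min(),u],d[v.max(),u],z[v.min(),u],z[v.max(),u])
```

```text
195 190 330 [ 0.0411 -0.0279] [0.0406 0.0295]
210 188 332 [ 0.0345 -0.0292] [0.0346 0.0304]
225 187 332 [ 0.027  -0.0305] [0.0275 0.031 ]
240 188 332 [ 0.0203 -0.0304] [0.0201 0.0317]
255 188 332 [ 0.0117 -0.0315] [0.0122 0.0325]
270 196 325 [ 0.0038 -0.0285] [0.0045 0.0299]
285 197 323 [-0.0042 -0.0286] [-0.0046  0.0299]
300 197 323 [-0.0111 -0.0288] [-0.0116  0.0301]
315 195 326 [-0.0188 -0.03  ] [-0.0188  0.0316]
330 197 324 [-0.0279 -0.0298] [-0.0277  0.0313]
345 201 320 [-0.0359 -0.0282] [-0.0372  0.0301]
220 169 358 [ 0.0517 -0.0153] [-0.0488 -0.02  ] 0.24139852361304304 0.23922444715039926
240 166 360 [ 0.0527 -0.0074] [-0.0497 -0.0097] 0.24052141352793055 0.2397096981606541
260 166 364 [0.0528 0.0007] [-0.0511  0.0005] 0.2410656790483751 0.24092037348518483
280 166 360 [0.0525 0.0087] [-0.05    0.0108] 0.24013604157894117 0.239415239805713
300 168 357 [0.0524 0.0165] [-0.0484  0.0211] 0.24274939420805075 0.2391054117465601
```

Run:
```python
from h import *
np.set_printoptions(precision=4,suppress=True)
s=np.load('wrist.npz'); w=world(s); z=w[...,2]; f=s['frame'].astype(int)
st=read_state(); R=st['tcp_rot'][:2,:2]; d=(w[...,:2]-st['position'][:2])@R
yel=(f[...,0]-f[...,2]>20)
ok=(z<.1)&(z>.03)&yel
def at(u,v,Z):
    p=cv2.undistortPoints(np.array([[[u,v]]],float),s['mtx'],s['dist'])[0,0]; T=s['cam_to_world']
    r=T[:3,:3]@np.array([*p,1]); t=(Z-T[2,3])/r[2]; q=T[:3,3]+t*r; return (q[:2]-st['position'][:2])@R
for u in range(238,285,8):
    v=np.where(ok[100:165,u])[0]+100; print(u,v.min(),d[v.min(),u],z[v.min()+1,u],at(u,v.min()-.5,.068))
for v in range(135,160,4):
    u=np.where(ok[v,200:310])[0]+200; print(v,u.min(),u.max(),at(u.min()-.5,v,.068),at(u.max()+.5,v,.068))
# knob top
m=(z>.137)&(z<.15)&(abs(d[...,1]+.09)<.05)&(abs(d[...,0])<.06); q=d[m]; print(cv2.minAreaRect((q*1000).astype(np.float32)))
for u,v in((260,165.5),(260,364.5)): print(at(u,v,.241))
```

```text
238 125 [ 0.048  -0.0192] 0.06834125390626483 [ 0.0484 -0.0192]
246 123 [ 0.0469 -0.0129] 0.06900303733472651 [ 0.0502 -0.0119]
254 123 [ 0.0497 -0.0046] 0.06805532599350506 [ 0.0502 -0.0046]
262 123 [0.0497 0.0027] 0.06917300428656986 [0.0502 0.0027]
270 122 [0.048  0.0107] 0.06813543242996684 [0.0511 0.01  ]
278 124 [0.0488 0.0173] 0.06864863947045402 [0.0493 0.0173]
135 228 289 [ 0.0389 -0.0292] [0.0388 0.0281]
139 227 290 [ 0.0352 -0.0302] [0.0351 0.0291]
143 226 291 [ 0.0314 -0.0313] [0.0313 0.0302]
147 226 292 [ 0.0277 -0.0314] [0.0276 0.0312]
151 226 292 [ 0.0239 -0.0315] [0.0238 0.0313]
155 226 292 [ 0.0201 -0.0317] [0.02   0.0314]
159 226 292 [ 0.0162 -0.0318] [0.0161 0.0316]
((-1.8960609436035156, -91.23871612548828), (15.910247802734375, 42.753135681152344), 87.04776000976562)
[0.053  0.0007]
[-0.0513  0.0005]
```

```bash
python3 -m handwheel '[[-0.3,-0.08,2,0,255],[0,0,4,0,255],[0,0,4,0,255],[0,0,2.5,0,255],[0,0,1.2,0,255],[0,0,0.6,0,255],[0,0,0.2,0,255],[0,0,0,0,255]]'; python3 -m handwheel '[[0,0,0.15,0,255],[0,0,0,0,255]]'
```

```text
time: 6.95
position: [0.5619, 0.0291, 0.0912]
tcp_rot: [[-0.927, -0.376, 0.001], [-0.376, 0.927, 0.0], [-0.001, -0.0, -1.0]]
contact_force: [-0.2, 0.5, -3.1]
grip_width: 0.0586
grasp_force: 43.8
time: 7.2
position: [0.5616, 0.0289, 0.089]
tcp_rot: [[-0.927, -0.375, 0.0], [-0.375, 0.927, 0.0], [-0.0, 0.0, -1.0]]
contact_force: [0.1, 0.1, -2.6]
grip_width: 0.0585
grasp_force: 43.8
```

```bash
python3 -m handwheel '[[0,0,0.15,0,255],[0,0,0,0,255]]';  python3 -m handwheel '[[0,0,0.15,0,255],[0,0,0,0,255]]'
```

```text
time: 7.45
position: [0.5614, 0.0289, 0.0871]
tcp_rot: [[-0.927, -0.375, -0.0], [-0.375, 0.927, 0.0], [0.0, 0.0, -1.0]]
contact_force: [0.7, -0.4, -2.1]
grip_width: 0.0588
grasp_force: 43.8
time: 7.7
position: [0.5614, 0.0289, 0.0857]
tcp_rot: [[-0.927, -0.375, -0.0], [-0.375, 0.927, 0.0], [0.0, 0.0, -1.0]]
contact_force: [0.2, 0.3, -2.1]
grip_width: 0.0587
grasp_force: 43.8
```

```bash
python3 -m handwheel '[[0,0,0.1,0,255],[0,0,0,0,255]]';  python3 -m handwheel '[[0,0,0.1,0,255],[0,0,0,0,255]]'
```

```text
time: 7.95
position: [0.5618, 0.0289, 0.0855]
tcp_rot: [[-0.927, -0.376, 0.001], [-0.376, 0.927, 0.0], [-0.001, -0.0, -1.0]]
contact_force: [-1.7, 0.8, 2.4]
grip_width: 0.0583
grasp_force: 44.1
time: 8.2
position: [0.5621, 0.029, 0.0855]
tcp_rot: [[-0.927, -0.376, 0.002], [-0.376, 0.927, 0.0], [-0.002, -0.001, -1.0]]
contact_force: [-4.1, 1.4, 7.6]
grip_width: 0.0591
grasp_force: 44.5
```

Run:
```python
from h import *
s=snap('side'); t=snap('scene')
a=cv2.resize(s['frame'][120:180,230:310],None,fx=5,fy=5,interpolation=cv2.INTER_CUBIC);b=cv2.resize(t['frame'][120:200,230:330],(400,320),interpolation=cv2.INTER_CUBIC)[:300]
cv2.imwrite('pics/c3.png',np.hstack([a,b])[:,:,::-1])
```

```text
(no output)
```

View pics/c3.png

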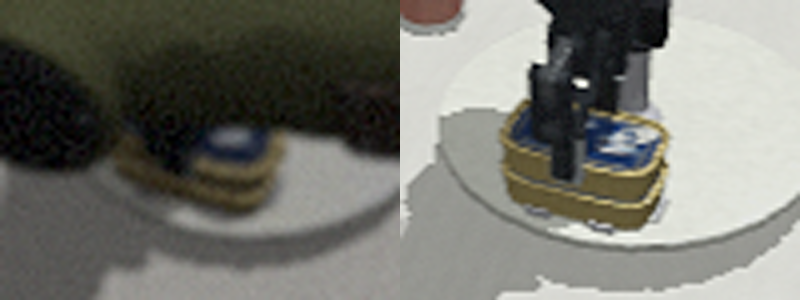

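Scene crop (right half): the held tin sits on the low one with rims in line at about (585,150)/(585,190). Contact came at the expected height, so I release and lift.

```bash
python3 -m handwheel '[[0,0,-0.1,0,255],[0,0,0,0,255],[0,0,0,0,60],[0,0,0,0,30],[0,0,0,0,0],[0,0,0,0,0],[0,0,0,0,0],[0,0,0,0,0]]'; python3 -m handwheel '[[0,0,-0.5,0,0],[0,0,-2,0,0],[0,0,-4,0,0],[0,0,-5,0,0],[0,0,-2.5,0,0],[0,0,-1,0,0],[0,0,0,0,0]]'
python3 - <<'E'
from h import *
np.set_printoptions(precision=4,suppress=True)
s=snap('wrist'); st=read_state(); R=st['tcp_rot'][:2,:2]
w=world(s); z=w[...,2]; d=(w[...,:2]-st['position'][:2])@R
for lo,hi in((.085,.105),(.137,.15),(.055,.082)):
    m=(z>lo)&(z<hi)&(abs(d[...,0])<.08)&(d[...,1]<.05)&(d[...,1]>-.12); q=d[m]
    k,l,stt,c=cv2.connectedComponentsWithStats(m.astype(np.uint8))
    for i in range(1,k):
        if stt[i,4]>50: print(lo,stt[i],cv2.minAreaRect((d[l==i]*1000).astype(np.float32)),z[l==i].mean())
im=cv2.resize(s['frame'][60:360,56:456],(800,600),interpolation=cv2.INTER_CUBIC); cv2.imwrite('pics/w4.png',im[:,:,::-1])
E
```

```text
time: 9.3
position: [0.5615, 0.0289, 0.0848]
tcp_rot: [[-0.927, -0.375, -0.0], [-0.375, 0.927, 0.0], [0.0, 0.0, -1.0]]
contact_force: [0.7, -0.6, -0.0]
grip_width: 0.0852
grasp_force: 0.0
time: 10.18
position: [0.5616, 0.029, 0.2353]
tcp_rot: [[-0.927, -0.375, 0.001], [-0.375, 0.927, 0.001], [-0.001, 0.0, -1.0]]
contact_force: [0.4, 0.3, -0.3]
grip_width: 0.0852
grasp_force: 0.0
0.085 [ 225  123   72  113 7434] ((-0.2725372314453125, 1.1731529235839844), (63.049163818359375, 104.14466857910156), 89.716796875) 0.09060910177739195
0.085 [158 168  15  17  74] ((5.780569076538086, -83.7314453125), (4.9033966064453125, 18.191179275512695), 50.94190216064453) 0.08930996295122218
0.137 [ 126  172   28   54 1082] ((1.0941085815429688, -89.74247741699219), (15.173238754272461, 42.60249328613281), 86.88811492919922) 0.14097129987565613
0.055 [230 119  60  11 239] ((48.2776985168457, 0.39251136779785156), (54.13845443725586, 9.081317901611328), 89.81514739990234) 0.0669629976299734
0.055 [157 161  24  23 230] ((4.785662651062012, -85.4763412475586), (9.809268951416016, 21.86122703552246), 46.418155670166016) 0.0684694119077811
```

View pics/w4.png

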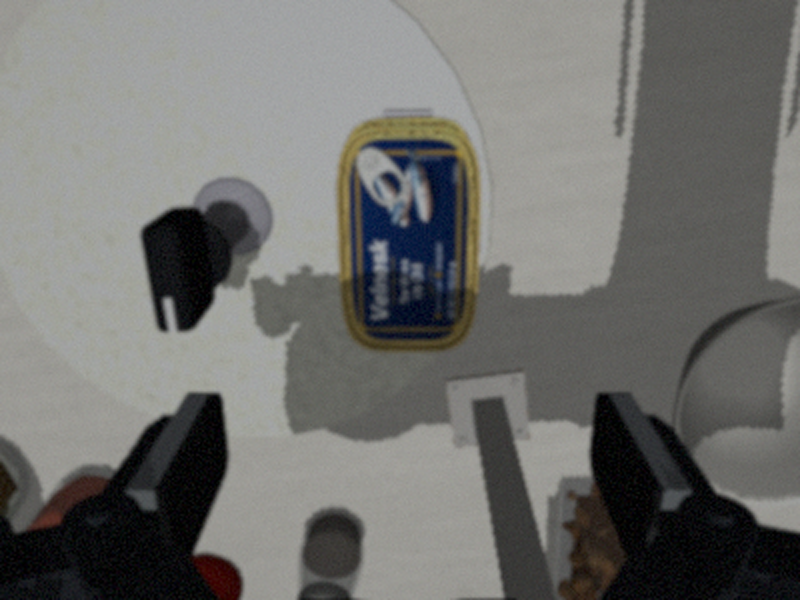

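Stack looks square: top tin about 1 mm off the low one, no yaw. The knob is at (180,270), 90 mm along −y, its bar about 3° off the tool axes.

```bash
python3 -m handwheel '[[0,-2,0,0,0],[0,-4,0,0,0],[0.1,-3,0,0,0],[0,0,1.5,-0.3,0],[0,0,4,0,0],[0,0,3.5,0,0],[0,0,1,0,0],[0,0,0,0,0]]'
python3 - <<'E'
from h import *
np.set_printoptions(precision=4,suppress=True)
s=snap('wrist'); st=read_state(); R=st['tcp_rot'][:2,:2]; print(st['position'],st['joint_positions'])
w=world(s); z=w[...,2]; d=(w[...,:2]-st['position'][:2])@R
m=(z>.132)&(z<.15)&(abs(d[...,0])<.04)&(abs(d[...,1])<.03)
k,l,stt,c=cv2.connectedComponentsWithStats(m.astype(np.uint8))
for i in range(1,k):
    if stt[i,4]>50: print(stt[i],cv2.minAreaRect((d[l==i]*1000).astype(np.float32)),z[l==i].mean())
cv2.imwrite('pics/w5.png',s['frame'][:,:,::-1])
E
```

```text
time: 11.22
position: [0.594, -0.055, 0.1343]
tcp_rot: [[-0.906, -0.424, -0.002], [-0.424, 0.906, -0.001], [0.002, 0.0, -1.0]]
contact_force: [0.8, 0.3, 1.5]
grip_width: 0.0854
grasp_force: 0.0
[ 0.5947 -0.055   0.1357] [ 0.2434  0.0461 -0.1032  0.0007 -1.4209 -1.3769]
[ 240  228   37   92 2987] ((0.5923976898193359, -0.02208709716796875), (44.02167892456055, 16.084396362304688), 0.8322252631187439) 0.14074429693518914
```

View pics/w5.png

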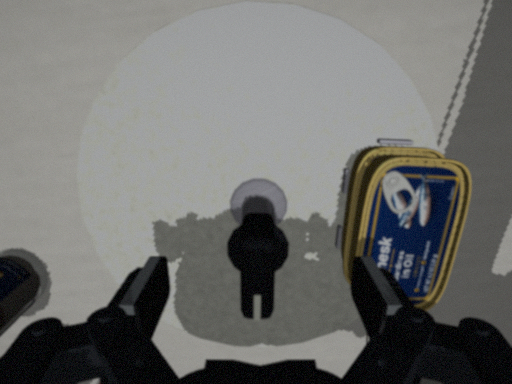

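Picture: the knob bar (258,260) lies in line between the pads (330..160), stack clear on the right. Descend and close.

```bash
python3 -m handwheel '[[0.05,0,0.8,0,0],[0,0,0.5,0,60],[0,0,0,0,120],[0,0,0,0,160],[0,0,0,0,190],[0,0,0,0,210],[0,0,0,0,230],[0,0,0,0,255]]' 60;python3 -m handwheel '[[0,0,0,0,255],[0,0,0,0,255],[0,0,0,0,255]]'
```

```text
time: 12.28
position: [0.595, -0.056, 0.1235]
tcp_rot: [[-0.906, -0.423, 0.003], [-0.423, 0.906, -0.001], [-0.003, -0.003, -1.0]]
contact_force: [2.0, -5.0, 5.7]
grip_width: 0.0152
grasp_force: 59.0
time: 12.65
position: [0.595, -0.056, 0.1236]
tcp_rot: [[-0.906, -0.423, 0.003], [-0.423, 0.906, -0.001], [-0.003, -0.003, -1.0]]
contact_force: [2.1, -3.7, 5.6]
grip_width: 0.0149
grasp_force: 59.0
```

```bash
python3 -m handwheel '[[0,0,0,0.05,255],[0,0,0,0.1,255],[0,0,0,0.15,255],[0,0,0,0.15,255],[0,0,0,0.15,255],[0,0,0,0.15,255],[0,0,0,0.15,255],[0,0,0,0.15,255]]' 80; python3 -m handwheel '[[0,0,0,0.15,255],[0,0,0,0.15,255],[0,0,0,0.15,255],[0,0,0,0.15,255],[0,0,0,0.15,255],[0,0,0,0.15,255],[0,0,0,0.15,255],[0,0,0,0.15,255]]'; python3 -m handwheel '[[0,0,0,0.15,255],[0,0,0,0.15,255],[0,0,0,0.15,255],[0,0,0,0.15,255],[0,0,0,0.15,255],[0,0,0,0.15,255],[0,0,0,0.15,255],[0,0,0,0.15,255]]'
```

```text
time: 13.65
position: [0.5949, -0.0559, 0.1236]
tcp_rot: [[-0.968, -0.25, 0.003], [-0.25, 0.968, -0.001], [-0.003, -0.002, -1.0]]
contact_force: [1.1, -2.9, 4.8]
grip_width: 0.0143
grasp_force: 78.2
time: 14.65
position: [0.5949, -0.0556, 0.1236]
tcp_rot: [[-0.999, -0.044, 0.003], [-0.044, 0.999, -0.001], [-0.003, -0.001, -1.0]]
contact_force: [1.7, -2.7, 6.6]
grip_width: 0.0149
grasp_force: 78.3
time: 15.65
position: [0.5949, -0.0554, 0.1236]
tcp_rot: [[-0.986, 0.165, 0.003], [0.165, 0.986, -0.0], [-0.003, 0.0, -1.0]]
contact_force: [0.9, -1.8, 5.2]
grip_width: 0.0148
grasp_force: 78.3
```

Run:
```python
from h import *
np.set_printoptions(precision=4,suppress=True)
st=read_state(); R=st['tcp_rot'];print(st['ft_torque'],np.degrees(np.arctan2(R[1,0],R[0,0])),st['joint_positions'])
t=snap('scene'); s=snap('wrist')
a=cv2.resize(t['frame'][110:210,220:350],(520,400),interpolation=cv2.INTER_CUBIC); b=cv2.resize(s['frame'],(280,210)); o=np.zeros((400,800,3),np.uint8); o[:,:520]=a;o[:210,520:]=b
cv2.imwrite('pics/c6.png',o[:,:,::-1])
```

```text
[-0.4392 -0.409   0.0994] 170.51879642848786 [ 0.243   0.0493 -0.1223  0.0013 -1.3961 -1.9795]
```

View pics/c6.png

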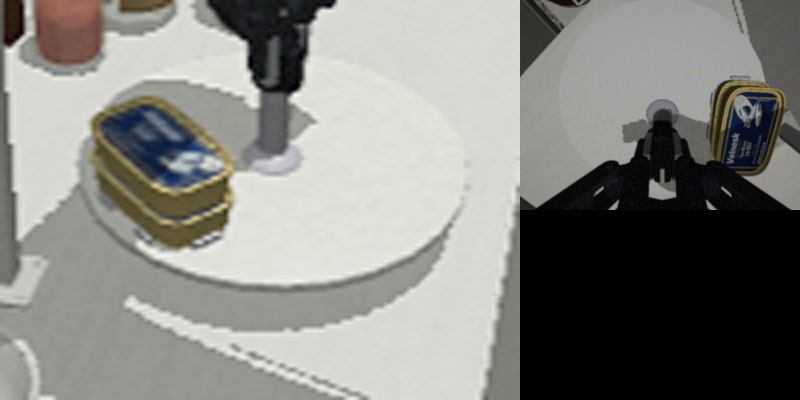

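The stack rides squarely at (165,170) in the crop, turned about 34.5°. Another 34° to go.

```bash
python3 -m handwheel '[[0,0,0,0.15,255],[0,0,0,0.15,255],[0,0,0,0.15,255],[0,0,0,0.15,255],[0,0,0,0.15,255],[0,0,0,0.15,255],[0,0,0,0.15,255],[0,0,0,0.15,255]]'; python3 -m handwheel '[[0,0,0,0.15,255],[0,0,0,0.15,255],[0,0,0,0.15,255],[0,0,0,0.15,255],[0,0,0,0.15,255],[0,0,0,0.15,255],[0,0,0,0.15,255],[0,0,0,0.15,255]]'; python3 -m handwheel '[[0,0,0,0.15,255],[0,0,0,0.15,255],[0,0,0,0.15,255],[0,0,0,0.15,255],[0,0,0,0.1,255],[0,0,0,0.1,255],[0,0,0,0.05,255],[0,0,0,0,255]]'; python3 -m handwheel '[[0,0,0,0,255],[0,0,0,0,255],[0,0,0,0,255]]'
python3 - <<'E'
from h import *
np.set_printoptions(precision=4,suppress=True)
st=read_state(); R=st['tcp_rot'];print(st['ft_torque'],np.degrees(np.arctan2(R[1,0],R[0,0])))
t=snap('scene'); s=snap('wrist')
a=cv2.resize(t['frame'][110:210,220:350],(520,400),interpolation=cv2.INTER_CUBIC); b=cv2.resize(s['frame'],(280,210)); o=np.zeros((400,800,3),np.uint8); o[:,:520]=a;o[:210,520:]=b
cv2.imwrite('pics/c7.png',o[:,:,::-1])
w=world(s);z=w[...,2]; d=np.hypot(w[...,0]-.5945,w[...,1]+.055)
for lo,hi in((.085,.1),(.055,.08)):
    k,l,stt,c=cv2.connectedComponentsWithStats(((z>lo)&(z<hi)&(d>.05)&(d<.15)).astype(np.uint8))
    for i in range(1,k):
        if stt[i,4]>150: print(lo,stt[i],cv2.minAreaRect((w[l==i][:,:2]*1000).astype(np.float32)))
E
```

```text
time: 16.75
position: [0.595, -0.0552, 0.1236]
tcp_rot: [[-0.931, 0.366, 0.004], [0.366, 0.931, -0.0], [-0.003, 0.001, -1.0]]
contact_force: [1.7, -0.6, 6.2]
grip_width: 0.0145
grasp_force: 78.3
time: 17.75
position: [0.5951, -0.055, 0.1236]
tcp_rot: [[-0.834, 0.551, 0.004], [0.551, 0.834, 0.0], [-0.003, 0.002, -1.0]]
contact_force: [1.7, 0.0, 6.1]
grip_width: 0.0144
grasp_force: 78.4
time: 18.75
position: [0.5952, -0.0549, 0.1236]
tcp_rot: [[-0.744, 0.668, 0.004], [0.668, 0.744, 0.0], [-0.003, 0.003, -1.0]]
contact_force: [2.1, 0.7, 6.1]
grip_width: 0.0145
grasp_force: 78.5
time: 19.12
position: [0.5952, -0.0549, 0.1236]
tcp_rot: [[-0.744, 0.668, 0.004], [0.668, 0.744, 0.0], [-0.003, 0.003, -1.0]]
contact_force: [3.2, 0.8, 5.5]
grip_width: 0.015
grasp_force: 78.5
[-0.0514 -0.7145 -0.1   ] 138.0683317747542
0.085 [  357   158   128   165 16120] ((659.3690185546875, 9.485008239746094), (64.3039321899414, 105.01359558105469), 46.042781829833984)
0.055 [ 348  147  109  146 2619] ((638.997314453125, 3.3159446716308594), (47.22686767578125, 108.78314208984375), 19.503644943237305)
```

View pics/c7.png

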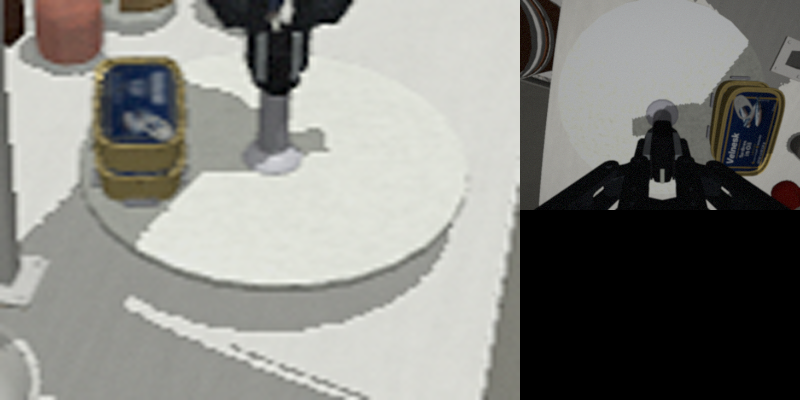

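Stack still square at (140,130); tool yaw 138.1° against about 136.3° wanted, and the detent still pulls clockwise. Fine steps, reading torque.

```bash
cat > q.py <<'E'
from h import *
st=read_state(); R=st['tcp_rot'];print(st['ft_torque'].round(3),np.degrees(np.arctan2(R[1,0],R[0,0])).round(2))
E
for i in 1; do python3 -m handwheel '[[0,0,0,0.05,255],[0,0,0,0.05,255],[0,0,0,0,255],[0,0,0,0,255]]' >/dev/null; python3 q.py; python3 -m handwheel '[[0,0,0,0.05,255],[0,0,0,0,255],[0,0,0,0,255]]'>/dev/null; python3 q.py;  python3 -m handwheel '[[0,0,0,0.03,255],[0,0,0,0,255],[0,0,0,0,255]]'; python3 q.py; done
```

```text
[ 0.012 -0.713 -0.107] 137.07
[ 0.005 -0.691 -0.075] 136.57
time: 20.48
position: [0.5953, -0.0549, 0.1236]
tcp_rot: [[-0.723, 0.691, 0.004], [0.691, 0.723, 0.0], [-0.003, 0.003, -1.0]]
contact_force: [2.8, -0.7, 5.7]
grip_width: 0.0146
grasp_force: 78.5
[ 0.043 -0.711 -0.061] 136.27
```

```bash
python3 -m handwheel '[[0,0,0,0.05,255],[0,0,0,0,255],[0,0,0,0,255],[0,0,0,0,255]]'; python3 q.py
python3 - <<'E'
from h import *
st=read_state()
s=snap('wrist');snap('scene');w=world(s);z=w[...,2]; d=np.hypot(w[...,0]-.5945,w[...,1]+.055)
m=((z>.085)&(z<.1)&(d>.05)&(d<.15)).astype(np.uint8);k,l,stt,c=cv2.connectedComponentsWithStats(m);i=1+stt[1:,4].argmax()
q=w[l==i][:,:2]*1000; print(cv2.minAreaRect(q.astype(np.float32)))
f=s['frame'].astype(int); cv2.imwrite('pics/w8.png',cv2.resize(s['frame'][120:300,300:512],(800,600),interpolation=cv2.INTER_CUBIC)[:,:,::-1])
k0=np.array([594.2,-54.8]); cc=np.array(cv2.minAreaRect(q.astype(np.float32))[0])-k0; print(np.degrees(np.arctan2(cc[1],cc[0])),np.hypot(*cc))
E
```

```text
time: 20.98
position: [0.5953, -0.0548, 0.1236]
tcp_rot: [[-0.717, 0.697, 0.004], [0.697, 0.717, 0.0], [-0.003, 0.003, -1.0]]
contact_force: [3.3, 0.6, 5.4]
grip_width: 0.015
grasp_force: 78.4
[ 0.02  -0.731  0.021] 135.79
((661.89404296875, 6.893531799316406), (64.10428619384766, 105.2066650390625), 44.27811050415039)
42.34473883191859 91.58916594951735
```

View pics/w8.png

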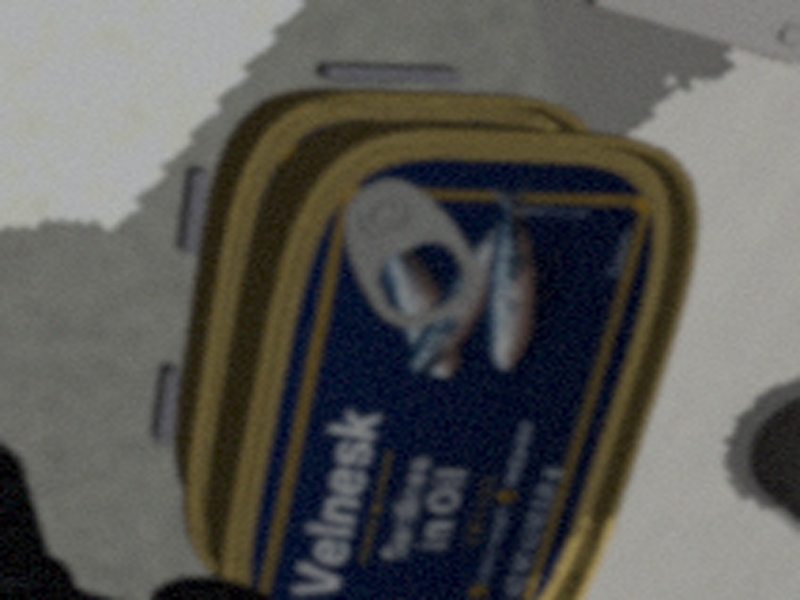

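The edges of the two tins run parallel (offset is perspective only), the detent torque is about zero, and the yaw matches the third click.

```bash
python3 -c "
from cell import r
print(r.finish_job())"
```

```text
the job is handed in; nothing more can be done
None
```

I handed the job in at about 21 s. The loose tin sits on the bay tin about 1 mm out with edges parallel, the carousel is at the third click to within about 1°, and the gripper still holds the knob; the bowl and cup were not touched.

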